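# Crank the screw jack up to the gauge pointer

### The arm

A 6-joint arm with a two-finger parallel gripper is mounted at the origin on the work surface. World frame = base frame: x ahead of the robot, y to its left, z up, the work surface at z = 0. Lengths are in m, angles in rad, forces in N, time in s.
With the tool pointing down it reaches from about 0.35 to 0.8 m from the base axis. Payload 7.3 kg.
Tool frame: the origin (TCP) lies between the finger pads; the fingertips stand 25 mm ahead of it and the grasp point (between the pads) lies 6 mm ahead of it (r.tip_extent is the distance from the TCP to the fingertips, in m); z points along the fingers, y is the direction in which the jaws open and shut (so a half turn about z gives the same grasp; the last joint's range is limited). The gripper opens to 85 mm and grips with 20 to 120 N. Pads are 22 mm wide; open, the fingers measure 114 mm over their backs; the gripper's body (76 mm by 85 mm) begins 54 mm behind the grasp point. The pads swing forward as they close: fully open they stand 13 mm farther back than shut.
Start: joints at [1.152, 0.342, 1.524, -0, 1.275, -0.146], TCP at [0.141, 0.506, 0.256] pointing down, gripper open.
Joint ranges: [-2.53, 2.53], [-0.77, 2.02], [0.04, 2.7], [-1, 4.14], [0.28, 2.66], [-3.11, 3.11]. Speed limits (rad/s): [2.57, 2.57, 3.14, 3.14, 3.14, 3.14].

### API

Orientations are given as a unit quaternion [x, y, z, w].
In Python, from workcell import r, command_gripper, optics gives the robot as it stands. The module is installed in compiled form; this text tells all that it offers. Calls block until the motion is done:
- r.reach(position, orientation): joint-space move of the TCP to a pose.
- r.move_straight(position, orientation=None, speed=0.15, max_force=None): straight line of the TCP; orientation=None keeps the orientation; speed is the mean speed in m/s. With max_force (N) it stops when the force on the tool has changed by that much, and returns True; else False.
- r.movej(angles): joint-space move.
- command_gripper(opening, force=None): finger opening in m; force is the grip in N (None keeps the last); returns when the fingers have stopped.
- r.hold(seconds).
- r.solve_ik(position, orientation): joint angles nearest the present ones, or None.
- r.read_state(): the state.
- optics.get_image(name): name is "scene" or "top" or "wrist"; returns (picture, depth): 400x640x3 uint8, red, green, blue; 400x640 float32, m along the optical axis (not along the pixel's ray), 0 where there is no reading.
- optics.camera_model(name): a dict with "K" (3x3 intrinsics, pixels), "R" (3x3) and "t" (3): a world point X has camera coordinates R X + t; the wrist camera has in their place "tool_from_camera" (4x4, takes a point from camera to tool coordinates, whose origin is the TCP and whose axes are the flange's). Camera axes: x right, y down, z forward; pixel columns grow to the right and rows downward; lengths in m; the calibration is good to about 2 mm. A picture is of the moment at which its call begins: read the wrist's pose just before it. camera_model takes no time and is no camera call.
A pose or a line that the arm cannot do raises r.PlanningError and nothing moves.
- r.finish_job(): hands the job in, once; it reports no verdict.
The state is a dict: "time_s": time; "joint_positions": joint angles; "dq": joint speeds; "tau": joint torques, N m; "eef_pos": TCP position; "eef_rot": TCP orientation; "contact_force": force on the tool from outside, world axes, zero at the start; "torque": the same for the moment, N m; "grip_width": finger opening in m.
Only numpy, scipy, OpenCV 4.12 (cv2) and the standard library are available. Lean on these libraries where they do the work, as an engineer would, in place of code of your own. Each camera call takes 0.05 s, during which the arm holds its last target. There are 200 camera calls.

### The job

Bring the aluminium profile up to drilling height: fit the loose crank fully down onto the jack's square brass drive, then wind it clockwise (seen from above) until the top of the jack's table is level with the top of the red pointer on its gauge. Leave the crank on the drive and let go; do not shift the pointer, disturb the profile on the table, or knock the bin, the yellow can or the screwdriver.

Things in the scene. Friction and masses are not known exactly. Their poses are not given: they have to be found in the camera images.
- jack: Blue and steel screw jack, fixed to the bench. Base plate 110 x 300 x 12 mm. Origin on the bench under the drive axis; its y axis runs from the drive to the lift table (centre 155 mm away) and the gauge post (20 x 8 mm, 150 mm high, 230 mm away). Gear housing under the drive 70 x 70 mm, with a round shoulder of 44 mm diameter on top at height 80 mm.
- drive_seat (a point): Centre of the foot of the brass drive, on the shoulder, 80 mm above the bench. The drive is a 16 mm square stub pointing up: 18 mm of square with its sides along this point's x and y axes, then a cone 8 mm high that narrows from 16 to 8 mm; 26 mm in all. The axes turn with the drive, z stays up.
- jack_drive (a joint): Angle of the drive in rad, 0 at the start, growing clockwise seen from above, up to 25.1 (4 turns). Turning it takes about 0.12 N m and it stays where it is left (self-locking).
- jack_table (a joint): Rise of the lift table in m, 0 at the start; it rises 15 mm per clockwise turn of the drive (0.00239 m per rad), to 60 mm at most.
- table_top (a point): Centre of the top face of the lift table, a steel plate 90 mm (jack's x) x 70 mm (jack's y) x 10 mm. 65 mm above the bench when fully down.
- pointer_tip (a point): Tip of the red gauge pointer, on its top face: the height that the table's top face must reach. Red plate 26 mm wide, 4 mm thick, 4 mm beside the table's edge, on a black block on the gauge post; set by a stiff slide 18 to 38 mm above the lowered table.
- crank: Loose steel crank, 0.36 kg, standing on the bench on its hub. Origin in the middle of the hub's underside. Hub 34 x 34 mm (sides along its x and y), 48 mm high. A flat arm (20 mm wide, 7 mm thick, 30 to 37 mm above the underside) runs along +x from the hub to 83 mm. Its centre of mass lies about 8 mm from the hub's axis along +x.
- crank_socket (a point): The crank's origin: centre of the mouth of the square socket in the hub's underside, 18.5 mm wide (sides along x and y) and 28 mm deep. It fits the drive any of four ways round; fully down, the hub's underside rests on the jack's shoulder.
- grip_mid (a point): Point to hold on the crank's upright red round grip, which stands on the arm's end 70 mm from the hub's axis and spins freely on it. 24 mm diameter, from 38 to 90 mm above the hub's underside; this point is at 66 mm. The axes turn with the grip: ignore its yaw.
- profile: Loose aluminium channel 140 x 40 x 40 mm lying across the lift table (its length along its x). Origin in the middle of its underside.
- bin: Bystander: blue open bin, 110 x 150 x 70 mm, origin under its centre.
- spray: Bystander: yellow can with a pale grey top, 60 mm diameter, 130 mm high, origin under its centre.
- driver: Bystander: screwdriver with an orange handle lying on the bench, 200 mm long, 26 mm thick; origin under its middle, tip towards +x.
There are look-alikes about, which are no part of the job. Several things look just like the crank: the one meant starts farthest from the robot's base. Several things have the shape of the profile; the one meant has the colours described above.

How it is judged:
On the way, in this order (a step that is already met when the one before it is completed fails the run):
1. the crank is fully down on the drive, the table not yet wound up (distance between crank_socket and drive_seat below 0.005 m and angle between crank's own z axis and vertical below 0.12 rad and value of joint jack_table below 0.006 m), for 0.2 s.
2. with the crank on the drive, the table's top is level with the pointer (z of table_top in the frame of pointer_tip between -0.0025 and 0.0025 m and distance between crank_socket and drive_seat below 0.008 m), for 0.2 s.
At the end, for the whole second after the job is handed in: The table's top face is within 2.5 mm of the pointer's top face in height; the crank stands upright (within 0.12 rad) and at rest on the drive, its underside within 5 mm of the shoulder; the profile lies flat on the table, its centre within 30 mm of the table's centre (z of table_top in the frame of pointer_tip between -0.0025 and 0.0025 m and distance between crank_socket and drive_seat below 0.005 m and angle between crank's own z axis and vertical below 0.12 rad and linear speed of crank below 0.02 m/s and distance between profile and table_top below 0.03 m and angle between profile's own z axis and vertical below 0.1 rad); the robot touches nothing.
It fails at once if the pointer is shifted by more than 4 mm (distance of pointer_tip from where it was at the start of the episode above 0.004 m).
It fails at once if the profile is shifted more than 30 mm from the table's centre (distance between profile and table_top above 0.03 m).
It fails at once if a bystander is moved by more than 30 mm (distance of any of bin, spray, driver from where it was at the start of the episode above 0.03 m).
It also fails if it takes over 67 s, if anything falls off the work surface, if the arm or the gripper's body presses on something with over 40 N, if the wrist force passes 120 N, or if a joint passes its speed limit or range.

## Working session

There is one attempt and no reset: what is moved stays moved. The work goes in short steps, each a Python script; the robot and the scene stay as the last script left them, time stands still between calls to the robot, and variables do not carry over. Pictures are saved under pics/ and viewed, about 8 in all and at most 12, crops included, and the job is handed in when it is done.

```bash
mkdir -p pics; ls
python3 - <<'E'
from workcell import r, optics
import cv2, numpy as np
for n in ("scene","top"):
    p,d=optics.get_image(n); cv2.imwrite(f"pics/{n}0.png",cv2.cvtColor(p,cv2.COLOR_RGB2BGR)); np.savez(f"{n}0.npz",p=p,d=d)
    m=optics.camera_model(n); print(n,{k:np.round(v,4).tolist() for k,v in m.items()})
s=r.read_state(); print(s["time_s"],s["eef_rot"],s["grip_width"])
E
```

```text
pics
scene {'K': [[487.9218, 0.0, 320.0876], [0.0, 487.9218, 203.6988], [0.0, 0.0, 1.0]], 'R': [[-0.2033, 0.9791, 0.0082], [0.8122, 0.1733, -0.5571], [-0.5469, -0.1066, -0.8304]], 't': [0.1976, -0.3783, 1.591]}
top {'K': [[473.873, 0.0, 325.1881], [0.0, 473.873, 195.4009], [0.0, 0.0, 1.0]], 'R': [[0.0172, -0.9999, 0.0006], [-0.9938, -0.0172, -0.1102], [0.1102, 0.0013, -0.9939]], 't': [-0.1279, 0.5586, 1.2614]}
0.1 [ 1.35991235e-01  9.90709804e-01 -6.52236371e-04 -2.05081229e-04] 0.08531805825376966
```

View pics/scene0.png

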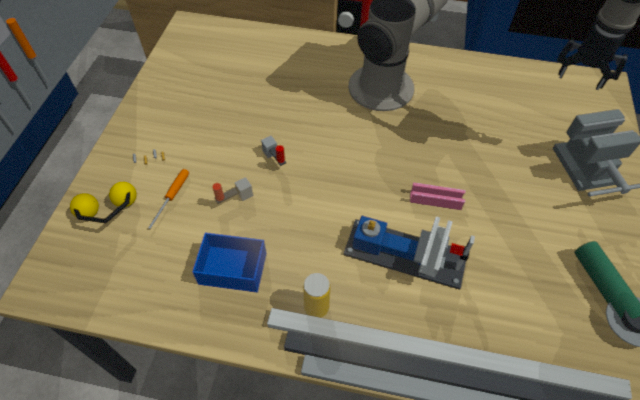

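View pics/top0.png

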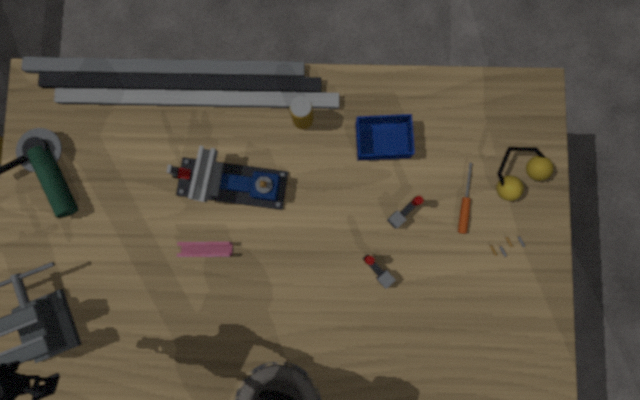

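The scene view shows two cranks, with hubs at (244,188) and (270,147). In the top view they are at (398,220) and (387,279), and the (398,220) one is farther from the base. The jack's drive is at top (264,184), with the table to its left and the pointer at (184,174). Next I'll measure from the depth.

```bash
cat > h.py <<'E'
import numpy as np, cv2
from workcell import r, command_gripper, optics
from scipy.spatial.transform import Rotation as Ro
def cloud(name, p=None, d=None, T=None):
    m=optics.camera_model(name); K=m["K"]
    if name=="wrist":
        s=r.read_state(); A=np.eye(4); A[:3,:3]=Ro.from_quat(s["eef_rot"]).as_matrix(); A[:3,3]=s["eef_pos"]; A=A@m["tool_from_camera"]
    else:
        A=np.eye(4); A[:3,:3]=np.array(m["R"]).T; A[:3,3]=-A[:3,:3]@m["t"]
    if p is None: p,d=optics.get_image(name)
    v,u=np.mgrid[:400,:640]
    P=np.stack([(u-K[0,2])/K[0,0]*d,(v-K[1,2])/K[1,1]*d,d],-1)@A[:3,:3].T+A[:3,3]
    P[d<=0]=np.nan
    return p,P
def save(p,n): cv2.imwrite(f"pics/{n}.png",cv2.cvtColor(p,cv2.COLOR_RGB2BGR))
E
python3 - <<'E'
from h import *
np.set_printoptions(precision=4,suppress=True)
for n in ("top","scene"):
    z=np.load(n+"0.npz"); p,P=cloud(n,z["p"],z["d"]); hsv=cv2.cvtColor(p,cv2.COLOR_RGB2HSV).astype(int)
    H,S,V=hsv[...,0],hsv[...,1],hsv[...,2]
    red=((H<8)|(H>172))&(S>140)&(V>40)
    blue=(H>100)&(H<125)&(S>120)
    yel=(H>18)&(H<32)&(S>170)
    onb=(np.abs(P[...,1])<.6)&(P[...,0]>.1)&(P[...,0]<.8)
    for nm,m in(("red",red),("blue",blue),):
        k,l,st,c=cv2.connectedComponentsWithStats((m&onb&(P[...,2]>.01)).astype(np.uint8))
        for i in range(1,k):
            if st[i,4]>15: 
                q=P[l==i]; print(n,nm,c[i],st[i,4],np.nanmedian(q,0),np.nanmin(q,0),np.nanmax(q,0))
    uv={"top":dict(hub=(398,220),hub2=(387,279),drv=(264,183),bench=(320,230)),"scene":dict(hub=(244,186),hub2=(269,145),drv=(371,225),bench=(330,130))}[n]
    for k,(u,v) in uv.items(): print(n,k,P[v,u])
E
```

```text
top red [183.616 173.12 ] 125 [0.6067 0.2536 0.0905] [0.593  0.2361 0.0102] [0.6199 0.2696 0.0981]
top red [417.3924 200.3038] 79 [ 0.5459 -0.3581  0.0873] [ 0.5362 -0.373   0.0472] [ 0.5571 -0.351   0.0943]
top red [369.3288 259.7808] 73 [ 0.3897 -0.2338  0.0887] [ 0.3791 -0.252   0.0343] [ 0.3998 -0.2245  0.0927]
top blue [386.2978 135.394 ] 863 [ 0.7349 -0.2845  0.0537] [ 0.6637 -0.3516  0.0101] [ 0.7794 -0.1996  0.0759]
top blue [250.2229 184.4243] 978 [0.5861 0.0855 0.0475] [0.5435 0.0063 0.0101] [0.6282 0.1706 0.0756]
top hub [ 0.4957 -0.3136  0.0518]
top hub2 [ 0.3393 -0.2858  0.043 ]
top drv [0.5819 0.0399 0.1049]
top bench [ 0.4675 -0.1055 -0.0004]
scene red [279.6885 153.6311] 122 [ 0.3982 -0.2328  0.0751] [ 0.3704 -0.2531  0.0356] [ 0.4036 -0.2233  0.0983]
scene red [216.7442 186.907 ] 43 [ 0.5514 -0.3597  0.0899] [ 0.5404 -0.3703  0.0852] [ 0.5603 -0.3485  0.0949]
scene red [456.8438 249.3281] 128 [0.6084 0.2542 0.0932] [0.5624 0.2381 0.012 ] [0.6208 0.2767 0.0976]
scene blue [384.0797 242.0372] 1343 [0.6058 0.0821 0.0477] [0.5466 0.0064 0.0114] [0.6211 0.1656 0.0818]
scene blue [222.377  265.2283] 1520 [ 0.7664 -0.3008  0.0479] [ 0.6706 -0.3513  0.01  ] [ 0.7847 -0.1961  0.0771]
scene hub [ 0.5083 -0.3041  0.0521]
scene hub2 [ 0.3557 -0.2763  0.0521]
scene drv [0.5876 0.0454 0.099 ]
scene bench [ 0.2186 -0.1257  0.0025]
```

Run:
```python
from h import *
np.set_printoptions(precision=4,suppress=True)
T=np.array(optics.camera_model("wrist")["tool_from_camera"]); print(T, optics.camera_model("wrist")["K"][0])
q=[1,0,0,0]
Rt=Ro.from_quat(q).as_matrix()
for nm,tgt in (("drv",(0.585,0.06)),("crank",(0.52,-0.335))):
    # aim: the camera's optical axis hits tgt at z=.09
    c=Rt@T[:3,3]; f=Rt@T[:3,2]; Z=0.30
    pos=np.array([*tgt,0.])-np.array([c[0],c[1],0]); pos[2]=Z
    k=(Z+c[2]-.09)/-f[2]; pos[:2]-=k*f[:2]
    print(nm,pos); r.reach(pos,q); r.hold(.3)
    p,P=cloud("wrist"); save(p,"w_"+nm); np.savez("w_"+nm,p=p,P=P); print(r.read_state()["time_s"],r.read_state()["joint_positions"])
a=cv2.imread("pics/w_drv.png");b=cv2.imread("pics/w_crank.png")
cv2.imwrite("pics/w_both.png",cv2.resize(np.vstack([a,b]),None,fx=.75,fy=.75))
```

```text
[[-0.0001 -0.9532 -0.3023  0.0785]
 [ 1.      0.0001 -0.0007  0.0005]
 [ 0.0007 -0.3023  0.9532 -0.117 ]
 [ 0.      0.      0.      1.    ]] [343.5255   0.     313.7492]
drv [0.6102 0.0602 0.3   ]
2.7583 [-0.0261  0.4828  1.1841  0.      1.4747  1.5442]
crank [ 0.5452 -0.3348  0.3   ]
4.5917 [-0.6694  0.5373  1.0936  0.      1.5106  0.9005]
```

View pics/w_both.png

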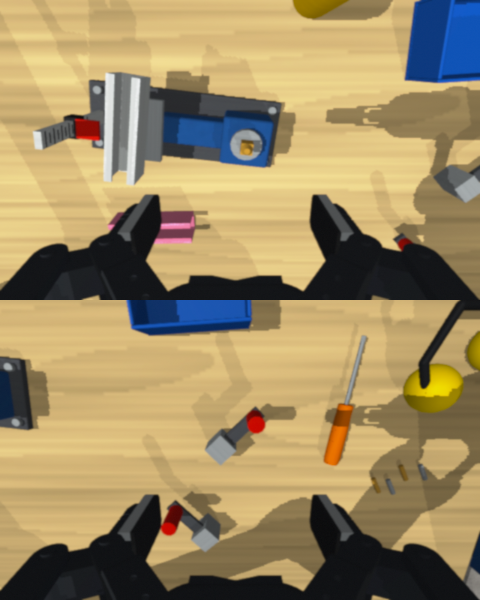

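Run:
```python
from h import *
np.set_printoptions(precision=4,suppress=True)
def load(n):
    z=np.load(n+".npz"); h=cv2.cvtColor(z["p"],cv2.COLOR_RGB2HSV).astype(int); return z["p"],z["P"],h[...,0],h[...,1],h[...,2]
def mar(q,s=""): 
    q=q[np.isfinite(q).all(1)]; R=cv2.minAreaRect((q[:,:2]*1000).astype(np.float32)); print(s,len(q),"ctr",R[0],"size",R[1],"ang",R[2],"z med",np.median(q[:,2]),"zmax",q[:,2].max())
p,P,H,S,V=load("w_crank")
X,Y,Z=P[...,0],P[...,1],P[...,2]
near=np.hypot(X-.502,Y+.309)<.03
red=((H<8)|(H>172))&(S>140)
mar(P[near&(Z>.044)&~red],"hubtop")
g=red&(np.hypot(X-.548,Y+.36)<.03)
mar(P[g&(Z>.085)],"griptop")
m=(Z>.032)&(Z<.042)&~red&(np.hypot(X-.525,Y+.335)<.035); mar(P[m],"arm")
print("bench z",np.nanmedian(Z[(np.hypot(X-.6,Y+.33)<.03)]))
p,P,H,S,V=load("w_drv"); X,Y,Z=P[...,0],P[...,1],P[...,2]
near=np.hypot(X-.585,Y-.043)<.06
mar(P[near&(H>100)&(H<125)&(S>120)&(Z>.058)],"housing")
mar(P[near&(S<70)&(Z>.074)&(Z<.088)],"shoulder")
b=near&(S>90)&(H>10)&(H<30)&(Z>.082)
mar(P[b],"brass"); mar(P[b&(Z>.1)],"brasstop")
t=(np.hypot(X-.6,Y-.19)<.09)
mar(P[t&(Z>.09)&(S<60)],"profile")
mar(P[t&(Z>.06)&(Z<.075)&(S<60)],"table")
rp=((H<8)|(H>172))&(S>140)&(np.hypot(X-.607,Y-.254)<.04)&(Z>.05); mar(P[rp],"pointer"); print(np.percentile(P[rp][:,2],[5,25,50,75,95]))
c1=p[150:245,270:380]; 
z=np.load("w_crank.npz")["p"][120:230,260:370]
cv2.imwrite("pics/crops.png",cv2.cvtColor(np.hstack([cv2.resize(c1,None,fx=4,fy=4,interpolation=2)[:380,:400],cv2.resize(z,None,fx=4,fy=4,interpolation=2)[:380,:400]]),cv2.COLOR_RGB2BGR))
```

```text
hubtop 888 ctr (499.7082824707031, -310.3687744140625) size (34.27521514892578, 34.534847259521484) ang 44.23435592651367 z med 0.04745112896429515 zmax 0.049867529245251785
griptop 437 ctr (548.9691162109375, -360.1295166015625) size (21.71966552734375, 22.365819931030273) ang 88.96253967285156 z med 0.08937154082265375 zmax 0.09156875094700156
arm 668 ctr (521.8261108398438, -335.6619567871094) size (33.17497253417969, 62.571014404296875) ang 37.504493713378906 z med 0.03653156165488855 zmax 0.04196608378522099
bench z -0.0005228512556884612
housing 2632 ctr (583.7367553710938, 46.54128646850586) size (70.07964324951172, 68.3021240234375) ang 83.12798309326172 z med 0.06925194496677994 zmax 0.07217465866217454
shoulder 1009 ctr (582.7144165039062, 46.966697692871094) size (43.08089065551758, 42.25918197631836) ang 2.4392125606536865 z med 0.07943040223203712 zmax 0.08569005872172336
brass 1045 ctr (600.615478515625, 41.06222915649414) size (53.51927185058594, 90.81050109863281) ang 0.2520729601383209 z med 0.31003096468746044 zmax 0.3607068288993929
brasstop 866 ctr (601.761474609375, 41.0672721862793) size (51.227088928222656, 90.81050109863281) ang 0.2520729601383209 z med 0.3302620399691152 zmax 0.3607068288993929
profile 17275 ctr (613.6437377929688, 192.30270385742188) size (127.64601135253906, 156.08786010742188) ang 36.42509078979492 z med 0.32765413420097345 zmax 0.3595499654085304
table 4075 ctr (606.0695190429688, 203.34959411621094) size (133.06619262695312, 111.92930603027344) ang 26.271326065063477 z med 0.06760095703933888 zmax 0.07499375789977047
pointer 862 ctr (607.7239990234375, 254.44334411621094) size (31.89678382873535, 27.118778228759766) ang 82.7601547241211 z med 0.0915762349079847 zmax 0.09397024660686337
[0.0897 0.0911 0.0916 0.0921 0.0927]
```

View pics/crops.png

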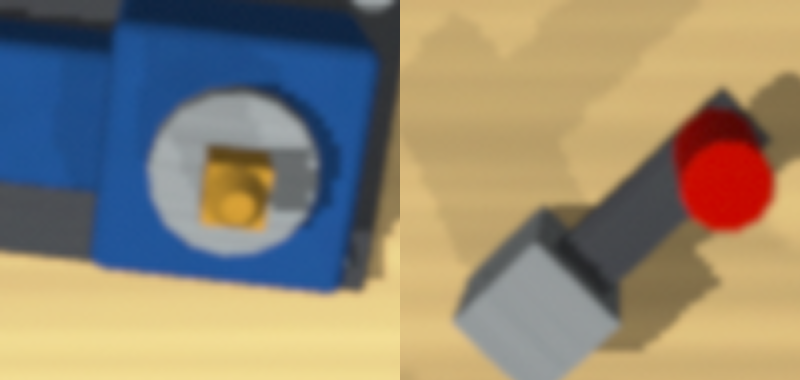

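The crops show the hub, arm and grip cleanly. The drive looks aligned with the jack, at a yaw of about -7°. The measured sizes match the nominal ones: hub 34.3, housing 70x68, shoulder z 79.4. I'll fit the drive yaw next, then grasp the hub across its y faces.

```bash
cat >> h.py <<'E'
def down(deg): return (Ro.from_euler("z",deg,degrees=True)*Ro.from_quat([1,0,0,0])).as_quat()
def st(tag=""):
    s=r.read_state(); print(tag,"t %.2f"%s["time_s"],"pos",np.round(s["eef_pos"],4),"F",np.round(s["contact_force"],1),"M",np.round(s["torque"],2),"w %.4f"%s["grip_width"],flush=True)
E
python3 - <<'E'
from h import *
z=np.load("w_drv.npz"); h=cv2.cvtColor(z["p"],cv2.COLOR_RGB2HSV); P=z["P"]
b=(np.hypot(P[...,0]-.583,P[...,1]-.047)<.02)&(h[...,1]>90)&(P[...,2]>.083)&(P[...,2]<.115)
q=P[b]; 
for lo,hi in((.083,.099),(.09,.099),(.083,.11),(.1,.11)):
    s=q[(q[:,2]>lo)&(q[:,2]<hi)]; print(lo,len(s),cv2.minAreaRect((s[:,:2]*1000).astype(np.float32)))
x,y,yaw=.4997,-.3104,-45.6
Q=down(yaw)
command_gripper(.07,60)
r.reach([x,y,.14],Q); r.hold(.2); st("above")
r.move_straight([x,y,.042],speed=.1,max_force=15); st("down")
command_gripper(0,60); st("gripped")
r.move_straight([x,y,.20],speed=.15); r.hold(.2); st("lift")
E
```

```text
0.083 157 ((582.6690673828125, 46.76179504394531), (15.999412536621094, 16.494905471801758), 82.89894104003906)
0.09 131 ((582.526611328125, 46.779541015625), (15.999412536621094, 16.207807540893555), 82.89894104003906)
0.083 317 ((582.6690673828125, 46.76179504394531), (15.999412536621094, 16.494905471801758), 82.89894104003906)
0.1 141 ((582.6309814453125, 46.4527473449707), (13.40320110321045, 12.464715003967285), 42.61883544921875)
above t 5.87 pos [ 0.5006 -0.3111  0.1413] F [-0.1  0.5  0.4] M [ 0.04  0.06 -0.01] w 0.0702
down t 7.00 pos [ 0.5001 -0.3107  0.0427] F [-0.8 -0.7  0.7] M [-0.04 -0.01 -0.01] w 0.0701
gripped t 7.42 pos [ 0.5    -0.3106  0.0427] F [-0.5 -0.4  5.9] M [ 0.08  0.08 -0.06] w 0.0332
lift t 8.82 pos [ 0.4995 -0.3102  0.1991] F [ 0.2 -0.4 -4.3] M [0.04 0.01 0.04] w 0.0332
```

Run:
```python
from h import *
x,y=.5828,.0468; Q=down(-7.0)
r.reach([x,y,.20],Q); r.hold(.3); st("above")
s=r.read_state()["eef_pos"]; e=np.array([x,y])-s[:2]; print(e)
p,P=cloud("wrist"); save(p,"pre")
t=r.move_straight([x,y,.152],speed=.08,max_force=12); st(f"near {t}")
t=r.move_straight([x,y,.1225],speed=.04,max_force=15); st(f"seat {t}")
r.hold(.2); st("held")
p,P=cloud("wrist"); save(p,"seat0")
a=cv2.imread("pics/pre.png");b=cv2.imread("pics/seat0.png"); cv2.imwrite("pics/seat0b.png",cv2.resize(np.vstack([a,b]),None,fx=.7,fy=.7))
```

```text
above t 10.49 pos [0.5829 0.046  0.2   ] F [ 0.4 -0.7 -3.8] M [-0.    0.07 -0.01] w 0.0332
[-7.46385482e-05  7.93699315e-04]
near False t 11.29 pos [0.5831 0.0468 0.1523] F [ 0.5 -0.  -4.3] M [-0.01  0.04  0.  ] w 0.0334
seat True t 12.01 pos [0.5823 0.0468 0.1227] F [-0.   0.2  4.5] M [-0.03 -0.    0.02] w 0.0332
held t 12.21 pos [0.5823 0.0468 0.1227] F [-0.2 -0.4  5.6] M [-0.07  0.02 -0.05] w 0.0326
```

View pics/seat0b.png

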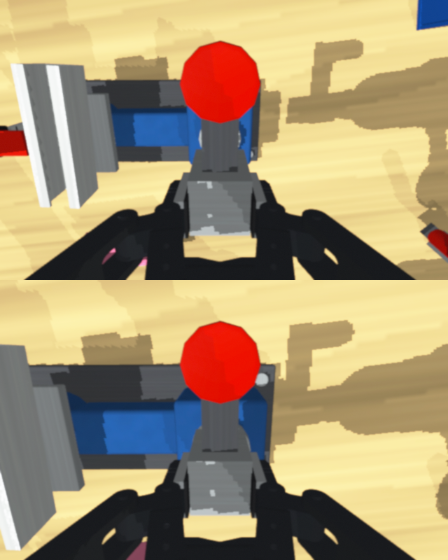

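TCP z is 0.1227 m, which is exactly the fully seated height. The picture shows the crank upright, with the hub at (220,485) and the grip at (220,362). I'll release it, check the measured heights, then take the grip.

Run:
```python
from h import *
np.set_printoptions(precision=4,suppress=True)
command_gripper(.06,60); r.hold(.2); st("open")
r.move_straight([.5828,.0468,.28],speed=.2); r.hold(.2)
p,P=cloud("wrist"); h=cv2.cvtColor(p,cv2.COLOR_RGB2HSV).astype(int)
red=((h[...,0]<8)|(h[...,0]>172))&(h[...,1]>140)
for n,m in(("grip",red&(np.hypot(P[...,0]-.652,P[...,1]-.038)<.03)&(P[...,2]>.16)),("hub",~red&(np.hypot(P[...,0]-.583,P[...,1]-.047)<.03)&(P[...,2]>.122)&(P[...,2]<.14))):
    q=P[m]; print(n,len(q),cv2.minAreaRect((q[:,:2]*1000).astype(np.float32)),np.median(q[:,2]),np.percentile(q[:,2],[5,95]))
# IK check round the circle
for th in(-7,83,-97,40,-50):
    prev=None;bad=0;J=[]
    for a in np.radians(np.arange(-7,-367,-20)):
        j=r.solve_ik([.5828+.07*np.cos(a),.0468+.07*np.sin(a),.152],down(th)); J.append(j)
    print(th,[i for i,j in enumerate(J) if j is None], "j6",min(j[5] for j in J if j is not None),max(j[5] for j in J if j is not None))
st()
```

```text
open t 12.83 pos [0.5813 0.0468 0.1214] F [-0.1  0.1 -0.2] M [-0.01  0.02 -0.01] w 0.0604
grip 1060 ((651.2866821289062, 38.876190185546875), (22.262157440185547, 22.71315574645996), 83.08821868896484) 0.16933825630692806 [0.1681 0.1705]
hub 1751 ((582.0940551757812, 47.513893127441406), (33.930755615234375, 34.738216400146484), 83.24551391601562) 0.1274344268421208 [0.1262 0.1286]
-7 [] j6 1.5209713696716616 1.7621360618549708
83 [] j6 -0.049824957123235425 0.1913397350600743
-97 [1, 2, 3, 7, 8] j6 -3.078011763439489 3.1051684431427446
40 [] j6 0.7006666212343262 0.9418313134176364
-50 [] j6 2.2714629480292228 2.512627640212533
 t 14.03 pos [0.5825 0.0468 0.279 ] F [-1.  -0.9  0. ] M [0.01 0.   0.  ] w 0.0601
```

Seated and confirmed: hub top 127.4 mm (nominal 128), grip top 169.3 mm (nominal 170). Pointer top is about 92.1 mm after the bias correction, so the rise is 27.1 mm, or 650°. I'll grasp the grip and wind most of the way, watching the force.

```bash
cat >> h.py <<'E'
C=np.array([.5825,.0468]); ZG=.152
def pt(a,R=.0704): a=np.radians(a); return [C[0]+R*np.cos(a),C[1]+R*np.sin(a),ZG]
def wind(a0,a1,step=20,speed=.09):
    n=int(np.ceil(abs(a1-a0)/step)); fm=0
    for i,a in enumerate(np.linspace(a0,a1,n+1)[1:]):
        r.move_straight(pt(a),speed=speed); s=r.read_state(); f=np.linalg.norm(s["contact_force"]); fm=max(fm,f)
        if f>35: st(f"STOP at {a}"); return a
    st(f"wound to {a1}, fmax {fm:.1f}"); return a1
E
python3 - <<'E'
from h import *
Q=down(40); a=-6.8; p=pt(a,.0692)
command_gripper(.055,40)
r.reach([p[0],p[1],.23],Q); r.hold(.2)
r.move_straight(p,speed=.1,max_force=12); st("at grip")
command_gripper(0,40); st("gripped")
a=wind(a,a-60); 
if a==-66.8: a=wind(a,-6.8-600)
p,P=cloud("scene"); save(p,"mid"); st()
E
```

```text
at grip t 16.19 pos [0.6516 0.0386 0.1528] F [-0.7 -0.5  0.5] M [0.06 0.02 0.01] w 0.0549
gripped t 16.57 pos [0.6516 0.0386 0.1527] F [1.1 0.  2.1] M [ 0.01 -0.04 -0.02] w 0.0231
wound to -66.8, fmax 8.5 t 17.84 pos [ 0.6106 -0.0189  0.1527] F [ 0.6 -5.   6.8] M [-0.64 -0.21 -0.  ] w 0.0230
wound to -606.8, fmax 11.4 t 29.32 pos [0.5549 0.1102 0.152 ] F [ 1.2 -2.9  7.5] M [-0.83 -0.38  0.02] w 0.0228
 t 29.37 pos [0.5548 0.1102 0.152 ] F [ 1.7 -2.9  7.1] M [-0.78 -0.46  0.01] w 0.0230
```

```bash
cat >> h.py <<'E'
def heights(name,p,P):
    yj=np.array([.122,.9925]); xj=np.array([.9925,-.122])
    d=P[...,:2]-C; u=d@xj; v=d@yj; Z=P[...,2]
    hs=cv2.cvtColor(p,cv2.COLOR_RGB2HSV).astype(int); red=((hs[...,0]<8)|(hs[...,0]>172))&(hs[...,1]>140)
    out={}
    m=(abs(u)<.08)&(abs(v-.155)<.03)&(Z>.08)&(Z<.16)&~red; h,e=np.histogram(Z[m],np.arange(.08,.16,.002)); i=h.argmax() 
    out["proftop"]=np.median(Z[m&(Z>np.nanpercentile(Z[m],98)-.006)])
    m=(abs(u)<.043)&(abs(v-.155)<.034)&(abs(v-.155)>.023)&(Z>.05)&(Z<.12)&~red; out["table"]=np.nanpercentile(Z[m],[25,50,75]) if m.any() else None; out["ntab"]=m.sum()
    m=red&(abs(u)<.02)&(v>.18)&(v<.24)&(Z>.075)&(Z<.11); out["pointer"]=np.median(Z[m]) if m.any() else None; out["np"]=m.sum()
    print(name,{k:np.round(x,4) for k,x in out.items() if x is not None})
E
python3 - <<'E'
from h import *
for n in("scene","top"):
    z=np.load(n+"0.npz"); heights(n+" start",*cloud(n,z["p"],z["d"])); p,P=cloud(n); heights(n+" now",p,P)
    if n=="scene": save(cv2.resize(p[200:300,330:490],None,fx=4,fy=4,interpolation=cv2.INTER_CUBIC),"midcrop")
z=np.load("w_drv.npz"); heights("wrist start",z["p"],z["P"])
E
```

```text
scene start {'proftop': np.float64(0.1065), 'table': array([0.0648, 0.0667, 0.0682]), 'ntab': np.int64(253), 'pointer': np.float64(0.0932), 'np': np.int64(127)}
scene now {'proftop': np.float64(0.1306), 'table': array([0.0896, 0.0908, 0.0919]), 'ntab': np.int64(227), 'pointer': np.float64(0.0932), 'np': np.int64(124)}
top start {'proftop': np.float64(0.1046), 'table': array([0.0623, 0.0641, 0.0659]), 'ntab': np.int64(137), 'pointer': np.float64(0.0906), 'np': np.int64(124)}
top now {'proftop': np.float64(0.1289), 'ntab': np.int64(0), 'np': np.int64(0)}
wrist start {'proftop': np.float64(0.1043), 'table': array([0.0641, 0.0647, 0.0662]), 'ntab': np.int64(1087), 'pointer': np.float64(0.0916), 'np': np.int64(861)}
```

View pics/midcrop.png

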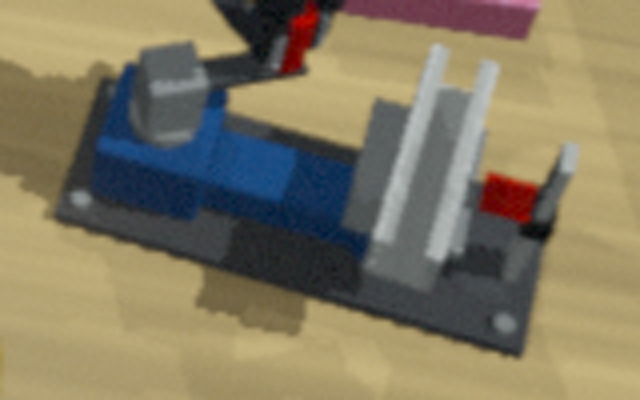

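The picture shows the profile flat on the table, with the crank still on the drive and the grip in the jaws. The table has risen about 24.3 mm and needs about 26.8 mm, so I'll wind another 57°. Then I'll release, back off upwards and measure from close range.

Run:
```python
from h import *
T=np.array(optics.camera_model("wrist")["tool_from_camera"])
a=wind(-606.8,-663.8,step=19)
command_gripper(.055,40); r.hold(.2); st("open")
p=pt(a); s=r.read_state()["eef_pos"]; r.move_straight([s[0],s[1],.26],speed=.15)
# wrist view as in the first look, camera nearer the table
r.reach([.6302,.13,.30],[1,0,0,0]); r.hold(.3)
p,P=cloud("wrist"); save(p,"w_end"); heights("wrist now",p,P); np.savez("w_end",p=p,P=P)
h=cv2.cvtColor(p,cv2.COLOR_RGB2HSV); m=(np.hypot(P[...,0]-C[0],P[...,1]-C[1])<.024)&(P[...,2]>.12)&(P[...,2]<.14); q=P[m]
print("hub",cv2.minAreaRect((q[:,:2]*1000).astype(np.float32)),np.median(q[:,2]))
p2,P2=cloud("scene"); heights("scene now",p2,P2); p3,P3=cloud("top"); heights("top now",p3,P3); st()
```

```text
wound to -663.8, fmax 7.8 t 30.69 pos [0.6212 0.1044 0.1519] F [-0.6 -0.5  7. ] M [-0.39  0.06  0.01] w 0.0229
open t 31.30 pos [0.6216 0.1053 0.1519] F [0.6 0.6 0.2] M [ 0.02 -0.04 -0.01] w 0.0545
wrist now {'proftop': np.float64(0.1313), 'table': array([0.0909, 0.0913, 0.0918]), 'ntab': np.int64(911), 'pointer': np.float64(0.0917), 'np': np.int64(826)}
hub ((582.6573486328125, 47.086952209472656), (35.0858268737793, 34.33648681640625), 57.41676712036133) 0.1275113836928313
scene now {'proftop': np.float64(0.1332), 'table': array([0.0914, 0.0927, 0.0939]), 'ntab': np.int64(227), 'pointer': np.float64(0.0935), 'np': np.int64(125)}
top now {'proftop': np.float64(0.1313), 'table': array([0.0892, 0.0904, 0.0917]), 'ntab': np.int64(102), 'pointer': np.float64(0.0909), 'np': np.int64(101)}
 t 33.35 pos [0.6302 0.1299 0.2999] F [ 0.3 -0.1  0.8] M [-0.    0.04 -0.01] w 0.0551
```

View pics/w_end.png

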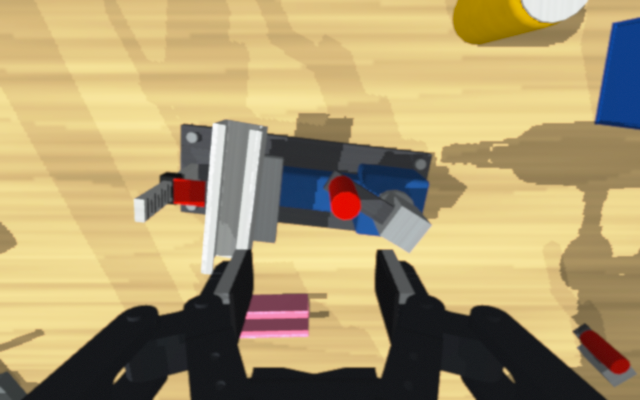

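All three cameras put the table 0.4 to 0.8 mm below the pointer, and the hub top is at the seated height. The view shows the crank upright on the drive (hub at (405,228)), the profile flat across the table and the arm clear. I'm handing in.

```bash
python3 -c "
from h import *
r.finish_job(); st()"
```

```text
the job is handed in; nothing more can be done
the job is handed in; nothing more can be done
```

The job is handed in at about 33 s of the 67 s allowed; no verdict is reported. I picked up the farther crank by its hub and seated it fully on the drive. I then wound it 657° clockwise by the red grip, let go and moved the arm clear.

| Last check | Result | Limit or nominal |
|---|---|---|
| Table top relative to pointer top, three cameras | 0.4, 0.8 and 0.5 mm below | within 2.5 mm |
| Crank hub top after release | 127.5 mm | 128 mm nominal when fully down |
| Highest tool force while winding, read at each step | 11.4 N | wrist limit 120 N |

- **Pointer:** its measured height was the same before and after, within 0.3 mm.
- **Profile:** it lies flat across the table in the last picture, and its top rose with the table. I judged its centring by eye rather than measuring it.
- **Bystanders:** I did not re-measure the bin, can and screwdriver. The arm had no unexpected contact.
- **Disagreement:** absolute heights differ by about 2.5 mm between cameras (pointer 90.9 to 93.5 mm). I relied on the table-to-pointer difference within each image, where that error cancels.

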